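# Pump the lift table level and draw the bearing box onto it

### The arm

A 6-joint arm with a two-finger parallel gripper is mounted at the origin on a cart in front of the work surface, level with it; the furniture and walls round the work are solid. World frame = base frame: x ahead of the robot, y to its left, z up, the work surface at z = 0. Lengths are in m, angles in rad, forces in N, time in s.
With the tool pointing down it reaches from about 0.25 to 0.775 m from the base axis. Payload 4 kg.
Tool frame: the origin (TCP) lies between the finger pads; the fingertips stand 17 mm ahead of it and the grasp point (between the pads) lies 2 mm behind it; z points along the fingers, y is the line along which they close (so a half turn about z gives the same grasp; the last joint's range is limited). The gripper opens to 85 mm and grips with 20 to 120 N. Pads are 22 mm wide; open, the fingers measure 114 mm over their backs; the gripper's body (76 mm by 85 mm) begins 54 mm behind the grasp point. The pads swing forward as they close: fully open they stand 13 mm farther back than shut.
Start: joints at [1.239, 0.087, 1.371, -0, 1.684, -0.103], TCP at [0.125, 0.536, 0.248] pointing down, gripper open.
Joint ranges: [-3.1, 3.1], [-0.76, 2.03], [0.27, 2.55], [-1.08, 4.22], [0.17, 2.65], [-2.57, 2.57]. Speed limits (rad/s): [2.79, 2.79, 3.14, 3.14, 3.14, 3.14].

### API

Orientations are given as a rotation vector (axis times angle).
In Python, from rig import ctrl gives the robot as it stands. The module is installed in compiled form; this text tells all that it offers.
- The arm moves only by the tool jog_arm, never from a script. Its argument "targets" is a list of rows, each a list of 5 numbers: the shift along the tool's x, y, z in mm, then the turn about the tool's z in rad, then the opening in per cent of the stroke, from 0 (shut) to 100 (fully open). A call has 1 to 8 rows; each row is the pose to reach, as a shift and turn from the pose commanded when the call began, along the tool's axes at that moment; what a row does not reach only later rows make up. A row lasts 1/10 s, in which the tool goes at most 50 mm and 8.59 degrees, less where a joint would pass 70% of its speed; a pose out of reach is approached as far as the arm can. A call with a gripper value outside its range is refused whole. The fingers move at their own pace and stop on an object; "squeeze" is the grip in N (left out, the last holds). Time passes only in rows, so rows that repeat a pose let the fingers close. It gives the time, the measured TCP pose, the force, the opening and the grip force at its end, in the units of the state.
- ctrl.sense(): the state, without advancing time (a new reading comes with each control period).
- ctrl.read_camera(name): name is "scene" or "top"; returns the picture (420x560x3 uint8, red, green, blue); there is no depth.
- ctrl.get_calibration(name): a dict with "fx", "fy", "cx", "cy" (pixels), "R" (3x3) and "t" (3): a world point X has camera coordinates R X + t. Camera axes: x right, y down, z forward; pixel columns grow to the right and rows downward; lengths in m; the calibration is good to about 2 mm. A picture is of the moment at which its call begins. get_calibration takes no time and is no camera call.
- ctrl.sign_off(): hands the job in; it is judged then, once.
The state is a dict: "clock": time; "joints": joint angles; "qd": joint speeds; "joint_efforts": joint torques, N m; "tcp_pos": TCP position; "orientation": TCP orientation; "ft_force": force on the tool from outside, world axes, zero at the start; "ft_torque": the same for the moment, N m; "gripper_width": opening from 0.0 (shut) to 1.0 (fully open); "gripper_force": force on a finger pad.
Only numpy, scipy, OpenCV 4.12 (cv2) and the standard library are available. Lean on these libraries where they do the work, as an engineer would, in place of code of your own. Each camera call takes 0.05 s, during which the arm holds its last target. There are 200 camera calls.

### The job

Hold the lever of the small ratchet lifter by its rubber grip and pump it in full strokes until its lift table stands level with the aluminium shelf behind it, and not a tooth higher. Then press on top of the flat blue bearing box and draw it, without lifting it, off the shelf toward you until it rests flat and wholly on the lift table. Take your hand away at the end and leave the other things on the bench where they are.

Things in the scene. Friction and masses are not known exactly. Their poses are not given: they have to be found in the camera images.
- lifter: Fixed bench lifter: grey base plate 290 x 260 x 12 mm, lift table in front, blue shelf stand behind it, blue mast at its left (in this frame x 112..192, y 129..191, up to z 360 mm). Origin on the bench under the lift table; x points from the table to the shelf (away from the robot), y left to the mast, z up. Lift table: x -75..65, y -55..55 mm.
- shelf_edge (a point): Middle of the front top edge of the fixed aluminium shelf, at (69, 0, 92) mm in the lifter's frame. The shelf is 136 mm deep (along x) and 102 mm wide; side guides (inner faces 45 mm either side of the middle) stand 16 mm above it, a back stop at its far end 26 mm.
- head_box (a point): Middle of the lower front edge of the yellow head box on the mast, at (44, 160, 360) mm in the lifter's frame; the box reaches 153 mm back, 62 mm up and 33 mm to either side. It overhangs the lever, so a tool pointing straight down hits it when the lever is raised: hold the handle with the tool tilted back toward the robot by 20 to 45 degrees. The handle may turn between the fingers.
- lever_pivot (a point): Centre of the lever's hinge on the front of the mast, at (106, 160, 120) mm in the lifter's frame; the hinge lies along the lifter's y. The lever swings in the vertical x-z plane of the lifter through this point.
- lever_handle: Black rubber handle of the pump lever: 24 mm wide (its y, the width to pinch), 20 mm thick (its x), 92 mm long (its z). Origin in its middle, 160 mm from the lever pivot. Its z axis points along the lever from the pivot to the free end, its y is the lifter's y. Best held some 20 mm toward the free end from its middle. A bare bar 12 mm thick joins it to the pivot.
- pump_lever (a joint): Lever angle, rad: 0 = raised stop (leans 26 deg from vertical toward the lifter's -x, to the robot), 0.38 = lowered stop (48 deg). Stays about where left; may spring back 0.05 from the lowered stop. Pulling down takes 4 to 10 N. A full stroke from raised to lowered stop lifts the table one tooth, 12 mm; raise the lever to its stop again to catch the next tooth (this moves nothing).
- lift_table (a joint): Height of the lift table in m above its lowest position. A ratchet holds it at multiples of 0.012 (less up to 1 mm); it does not go down again. At the end of a stroke it stands up to 2 mm higher. It starts at 0.012, 0.024 or 0.036. Level with the shelf is 0.060 (table top then 2 mm under the shelf top); the highest is 0.084.
- table_top (a point): Middle of the free top face of the lift table, moving with it: aluminium plate, 134 mm along x from front stop to back edge, 110 mm along y; axes as the lifter's, at (-2, 0, 30) mm in its frame at lift_table = 0. A yellow stop strip, 10 mm high, runs along the front edge, 67 mm from this point. A 4 mm gap lies between table and shelf.
- bearing_box: Flat dark-blue carton 78 x 105 x 24 mm, 0.12 kg, lying on the shelf between the guides. Origin at the centre of its underside, z up; its own y is the 105 mm length and lies along the lifter's x. The shelf and the table are slick (friction about 0.2); fingertips grip its top much better, so about 5 to 15 N of downward push is enough to draw it.
- grease: Bystander: orange grease cartridge 136 x 37 x 37 mm lying on the lifter's base plate in front of the mast, below the lever.
- cup: Bystander: steel cup with nuts, 67 mm across, 53 mm tall.
- tape: Bystander: red roll of tape standing on edge, 142 mm across, 51 mm wide.
- carton: Bystander: small yellow and white carton 50 x 88 x 62 mm.
- driver: Bystander: red screwdriver 167 mm long, lying on a dark steel plate at the left.
Not all that is in view belongs to the job. Leave any green or white look-alike of the bearing_box alone.

How it is judged:
On the way:
1. a stroke of the lever, with the hand on its handle, brings the lift table level with the shelf (within 4 mm of its 0.060 height), the box still on the shelf (value of joint lift_table between 0.056 and 0.064 m and contact force between the fingers and lever_handle above 0.3 N and x of bearing_box in the frame of lifter above 0.1 m), for 0.05 s.
At the end, for the whole second after the job is handed in: the lift table stands level with the shelf (lift_table 0.060 within 4 mm) and the bearing box lies still and flat (within 0.05 rad) on it, wholly on the table: its middle within 14 mm of the table top's middle along x (or up to the front stop) and within 16 mm along y (value of joint lift_table between 0.056 and 0.064 m and x of bearing_box in the frame of table_top between -0.0195 and 0.0145 m and y of bearing_box in the frame of table_top between -0.016 and 0.016 m and z of bearing_box in the frame of table_top between -0.004 and 0.004 m and angle between bearing_box's own z axis and vertical below 0.05 rad and linear speed of bearing_box below 0.01 m/s); the robot touches nothing.
It fails at once if the bearing box is lifted more than 20 mm above the shelf (height (world z) of bearing_box above 0.112 m).
It fails at once if the bearing box is dropped off the shelf or table (height (world z) of bearing_box below 0.06 m).
It fails at once if a bystander is moved more than 30 mm (distance of any of grease, cup, tape, carton, driver from where it was at the start of the episode above 0.03 m).
It also fails if it takes over 64 s, if anything falls off the work surface, if the arm or the gripper's body presses on something with over 40 N, if the wrist force passes 120 N, or if a joint passes its speed limit or range.

## Working session

There is one attempt and no reset: what is moved stays moved. The work goes in short steps, Python scripts to look and compute and a tool call to move; the robot and the scene stay as the last step left them, time stands still between calls to the robot, and variables do not carry over. Pictures are saved under pics/ and viewed, at most 10 in all, crops included, and the job is handed in when it is done.

Besides the shell and the picture viewer there is one more tool, called after ">>>" as name(argument=value, ...), one argument or row to a line, values as JSON. jog_arm: Moves the arm, as the interface text tells. Its arguments: {"type":"object","properties":{"targets":{"type":"array","items":{"type":"array","items":{"type":"number"}}},"squeeze":{"type":"number"}},"required":["targets"]}

```bash
mkdir -p pics
cat > h.py <<'E'
import numpy as np, cv2
from scipy.spatial.transform import Rotation as Ro
from rig import ctrl
def K(n):
    c=ctrl.get_calibration(n); return c,np.array(c["R"]),np.array(c["t"])
def proj(n,X):
    c,R,t=K(n); p=np.atleast_2d(X)@R.T+t
    return np.c_[c["fx"]*p[:,0]/p[:,2]+c["cx"],c["fy"]*p[:,1]/p[:,2]+c["cy"]]
def ray(n,u,v):
    c,R,t=K(n); d=R.T@np.array([(u-c["cx"])/c["fx"],(v-c["cy"])/c["fy"],1]); return -R.T@t,d/np.linalg.norm(d)
def plane(n,u,v,z):
    o,d=ray(n,u,v); return o+d*(z-o[2])/d[2]
def tri(a,b):
    (o1,d1),(o2,d2)=ray(*a),ray(*b)
    s=np.linalg.lstsq(np.c_[d1,-d2],o2-o1,rcond=None)[0]
    p,q=o1+s[0]*d1,o2+s[1]*d2; return (p+q)/2,np.linalg.norm(p-q)
def snap(n,f):
    im=ctrl.read_camera(n); cv2.imwrite(f"pics/{f}.png",im[:,:,::-1]); return im
E
python3 - <<'E'
from h import *
for n in("scene","top"):
    snap(n,n+"0"); o,d=ray(n,280,210); print(n,o,d)
print(ctrl.sense())
E
```

```text
scene [-0.17073539 -0.48063473  1.01632211] [ 0.61278384  0.45438038 -0.64655582]
top [-0.31753591 -0.26767186  1.50261302] [ 0.55547466  0.20394275 -0.806136  ]
{'clock': 0.1, 'joints': array([ 1.23892778e+00,  8.79226376e-02,  1.37212354e+00,  8.24781678e-07,
        1.68361582e+00, -1.03094673e-01]), 'qd': array([-1.03356167e-03, -3.13790269e-04, -1.84389787e-03,  1.22110455e-04,
       -5.72812973e-05, -3.09121836e-04]), 'joint_efforts': array([ 2.33148487e-03, -3.53017151e+01, -3.14214885e+01,  3.03490310e-05,
        7.95277680e-03,  1.62326472e-05]), 'tcp_pos': array([0.12459461, 0.5352699 , 0.24722309]), 'orientation': array([-0.35852262, -3.12061622,  0.0031732 ]), 'ft_force': array([-0.0049734 , -0.7230637 , -0.76855408]), 'ft_torque': array([ 0.04325123, -0.01483827, -0.0377127 ]), 'gripper_force': 0.0, 'gripper_width': 0.9967993958236152}
```

View pics/scene0.png

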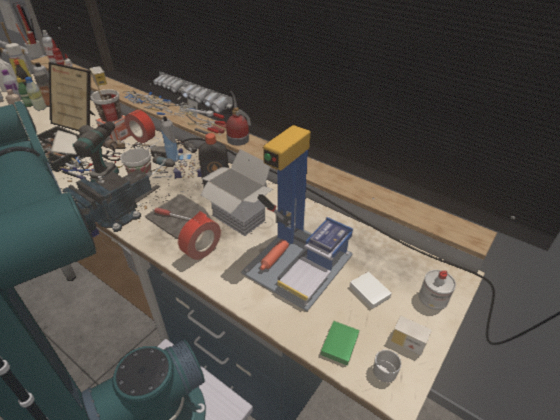

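View pics/top0.png

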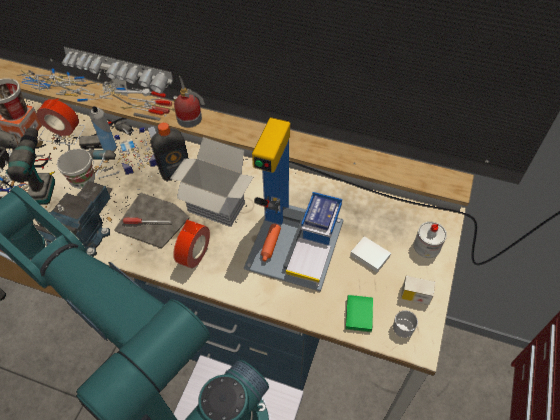

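Scene: the lifter is at about (300,255) in the scene view and (295,245) in the top view. The blue box lies between the guides at (328,240) / (322,215). The candidates are the blue box there, a white block at (370,290) / (370,253) and a green block at (340,342) / (360,313). The blue one on the shelf is the target. Next is a close crop.

Run:
```python
import cv2,numpy as np
a=cv2.imread('pics/scene0.png')[120:310,235:365]; b=cv2.imread('pics/top0.png')[110:300,235:365]
a,b=[cv2.resize(i,None,fx=3,fy=3,interpolation=cv2.INTER_CUBIC) for i in(a,b)]
cv2.imwrite('pics/crop0.png',np.hstack([a,b]))
```

```text
(no output)
```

View pics/crop0.png

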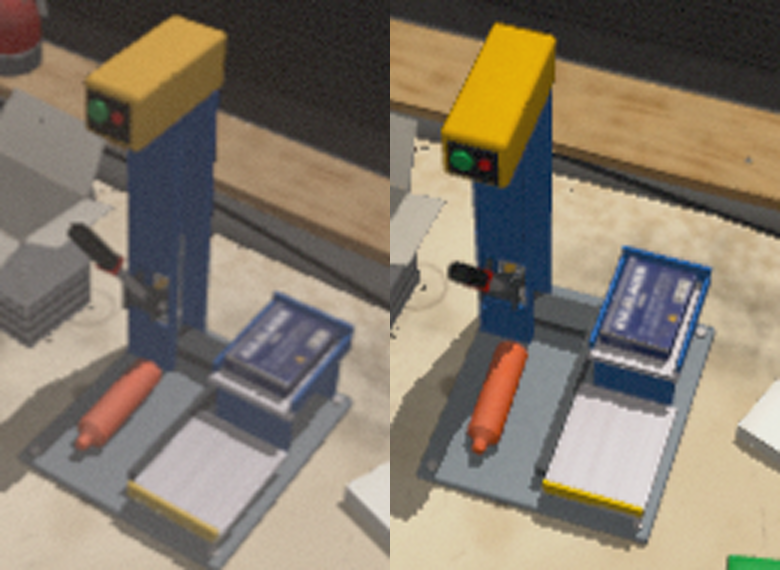

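The left half of the crop (scene view) and the right half (top view) show the blue carton lying between the blue guides, which confirms the choice. The lever handle runs from (72,232) to (120,265) in the scene half and from (450,272) to (490,282) in the top half. The table is low, with its yellow strip at the front.

```bash
cat > m.py <<'E'
from h import *
S=lambda u,v:("scene",u/3+235,v/3+120)
T=lambda u,v:("top",(u-390)/3+235,v/3+110)
P=dict(stripL=(S(128,487),T(545,485)),stripR=(S(215,533),T(640,510)),headFR=(S(133,148),T(507,187)),
 baseFL=(S(25,457),T(422,473)),baseFR=(S(215,568),T(648,542)),baseBR=(S(352,400),T(715,328)),
 tabBR=(S(283,458),T(675,400)),handleEnd=(S(74,232),T(452,270)),handleIn=(S(115,268),T(488,282)),stopR=(S(352,326),T(711,268)),stopL=(S(275,296),T(626,248)))
W={}
for k,(a,b) in P.items():
    p,e=tri(a,b); W[k]=p; print(k,p.round(4),round(e,4))
for k in("baseFL","baseFR","baseBR"): print(k,plane(*P[k][0],.012).round(4),plane(*P[k][1],.012).round(4))
E
python3 m.py
```

```text
stripL [0.4663 0.0005 0.0489] 0.0017
stripR [ 0.4735 -0.1013  0.0447] 0.0026
headFR [0.5774 0.077  0.3739] 0.0001
baseFL [0.463  0.1398 0.0014] 0.0032
baseFR [ 0.4502 -0.118   0.0268] 0.0026
baseBR [ 0.7438 -0.1099  0.0128] 0.0022
tabBR [ 0.6334 -0.0912  0.0066] 0.0084
handleEnd [0.5388 0.1208 0.2773] 0.002
handleIn [0.5791 0.101  0.2147] 0.0003
stopR [ 0.7425 -0.0959  0.1212] 0.002
stopL [0.7459 0.0023 0.1107] 0.0003
baseFL [0.4582 0.1332 0.012 ] [0.4558 0.1372 0.012 ]
baseFR [ 0.4609 -0.1128  0.012 ] [ 0.4565 -0.1161  0.012 ]
baseBR [ 0.7458 -0.11    0.012 ] [ 0.7432 -0.1092  0.012 ]
```

```bash
cat >> m.py <<'E'
from scipy.optimize import least_squares
def model(q):
    x,y,a,h=q; R=Ro.from_euler('z',a).as_matrix(); L=lambda *p:R@np.array(p)+[x,y,0]
    return dict(stripL=L(-.077,.055,.04+h),stripR=L(-.077,-.055,.04+h),headFR=L(.044,.127,.36),stopR=L(.207,-.051,.118),stopL=L(.207,.051,.118))
def res(q):
    return np.concatenate([(proj(c[0],p)[0]-c[1:]) for k,p in model(q).items() for c in P[k]])
s=least_squares(res,[.54,-.05,0,.012],loss='soft_l1'); print(s.x.round(4),s.fun.round(1))
R=Ro.from_euler('z',s.x[2]).as_matrix()
for k in W: print(k,(R.T@(W[k]-[s.x[0],s.x[1],0])).round(4))
E
python3 m.py|tail -13
```

```text
[ 0.5406 -0.0499  0.0201  0.0155] [-1.8 -0.9 -1.2 -0.5 -0.4  0.8  1.2  0.8  0.7  3.2  0.3  1.9  0.7 -0.
  0.9 -0.9 -0.5 -2.  -0.7 -1.8]
stripL [-0.0732  0.0518  0.0489]
stripR [-0.0681 -0.0501  0.0447]
headFR [0.0394 0.1261 0.3739]
baseFL [-0.0737  0.1912  0.0014]
baseFR [-0.0918 -0.0662  0.0268]
baseBR [ 0.202  -0.064   0.0128]
tabBR [ 0.0919 -0.0431  0.0066]
handleEnd [0.0016 0.1707 0.2773]
handleIn [0.0416 0.1501 0.2147]
stopR [ 0.2009 -0.0501  0.1212]
stopL [0.2063 0.0481 0.1107]
```

>>> jog_arm(
  targets=[
    [0,0,-50,-0.1,50],
    [0,0,-100,-0.2,30],
    [-50,-50,-150,-0.25,0],
    [-100,-90,-200,-0.25,0],
    [-140,-120,-250,-0.25,0],
    [-180,-150,-300,-0.25,0],
    [-220,-180,-350,-0.25,0],
    [-250,-210,-400,-0.25,0],
  ],
)

```text
clock: 0.9
tcp_pos: [0.2605, 0.3535, 0.5456]
orientation: [0.033, -3.141, 0.001]
ft_force: [1.5, 0.9, 0.1]
gripper_width: -0.001
gripper_force: 0.0
```

>>> jog_arm(
  targets=[
    [0,0,-50,0,0],
    [0,0,-100,0,0],
    [0,0,-150,0,0],
    [0,0,-200,0,0],
    [0,0,-250,0,0],
    [0,0,-300,0,0],
    [0,0,-350,0,0],
    [0,0,-400,0,0],
  ],
)

```text
clock: 1.7
tcp_pos: [0.2359, 0.3226, 0.6953]
orientation: [-0.033, 3.112, 0.048]
ft_force: [-0.2, 0.1, -0.2]
gripper_width: 0.002
gripper_force: 0.0
```

```bash
python3 -c "
from h import *
s=ctrl.sense();print(s['joints'].round(3),s['tcp_pos'].round(4),Ro.from_rotvec(s['orientation']).as_matrix().round(3))"
```

```text
[ 0.796  0.171  0.274  0.003  2.654 -0.794] [0.2359 0.3226 0.6953] [[-0.999 -0.022  0.029]
 [-0.021  0.999  0.031]
 [-0.029  0.03  -0.999]]
```

>>> jog_arm(
  targets=[
    [0,0,-50,0,0],
    [0,0,-100,0,0],
    [0,0,-150,0,0],
    [0,0,-200,0,0],
  ],
)

```text
clock: 2.1
tcp_pos: [0.2223, 0.3047, 0.7112]
orientation: [-0.033, 3.082, 0.094]
ft_force: [-0.0, 0.1, -0.0]
gripper_width: -0.001
gripper_force: 0.0
```

```bash
python3 -c "
from h import *
s=ctrl.sense();print(s['joints'].round(3),s['tcp_pos'].round(4),Ro.from_rotvec(s['orientation']).as_matrix().round(3))"
```

```text
[ 0.788  0.13   0.274  0.005  2.654 -0.799] [0.2223 0.3047 0.7112] [[-0.998 -0.023  0.057]
 [-0.019  0.998  0.061]
 [-0.059  0.06  -0.996]]
```

>>> jog_arm(
  targets=[
    [-10,-50,30,0,0],
    [-30,-100,30,0,0],
    [-60,-140,30,0,0],
    [-90,-180,30,0,0],
    [-110,-220,30,0,0],
    [-130,-250,30,0,0],
    [-130,-270,30,0,0],
    [-130,-270,30,0,0],
  ],
)

```text
clock: 2.9
tcp_pos: [0.3624, 0.0379, 0.671]
orientation: [-0.024, 3.087, 0.091]
ft_force: [0.4, -0.1, 1.1]
gripper_width: 0.003
gripper_force: 0.0
```

```bash
cat > st.py <<'E'
from h import *
s=ctrl.sense();print(s['joints'].round(3),s['tcp_pos'].round(4),Ro.from_rotvec(s['orientation']).as_matrix().round(3).tolist())
E
python3 st.py
```

```text
[-0.107 -0.005  0.547  0.116  2.55  -1.595] [0.3624 0.0379 0.671 ] [[-0.998, -0.017, 0.053], [-0.014, 0.998, 0.059], [-0.054, 0.059, -0.997]]
```

>>> jog_arm(
  targets=[
    [35,0,-50,0,0],
    [70,0,-100,0,0],
    [105,0,-150,0,0],
    [140,0,-200,0,0],
    [175,0,-250,0,0],
    [210,0,-300,0,0],
    [245,0,-350,0,0],
    [280,0,-400,0,0],
  ],
)

```text
clock: 3.7
tcp_pos: [0.219, 0.0471, 0.7077]
orientation: [-0.031, 3.039, 0.082]
ft_force: [0.4, -0.9, 0.7]
gripper_width: 0.0
gripper_force: 0.0
```

```bash
python3 st.py
```

```text
[-0.143 -0.229  0.62   0.147  2.654 -1.6  ] [0.219  0.0471 0.7077] [[-0.995, -0.023, 0.1], [-0.018, 0.998, 0.055], [-0.101, 0.053, -0.993]]
```

>>> jog_arm(
  targets=[
    [200,0,-400,0,0],
    [200,0,-400,0,0],
    [200,0,-400,0,0],
    [200,0,-400,0,0],
    [200,0,-400,0,0],
    [200,0,-400,0,0],
    [200,0,-400,0,0],
    [200,0,-400,0,0],
  ],
)

```text
clock: 4.5
tcp_pos: [0.1404, 0.0954, 0.7121]
orientation: [-0.028, 2.993, 0.086]
ft_force: [0.1, 0.4, 0.1]
gripper_width: -0.002
gripper_force: 0.0
```

```bash
python3 st.py
```

```text
[ 0.202 -0.338  0.669  0.061  2.654 -1.332] [0.1404 0.0954 0.7121] [[-0.989, -0.023, 0.146], [-0.015, 0.998, 0.059], [-0.147, 0.056, -0.988]]
```

>>> jog_arm(
  targets=[
    [0,0,-400,0,0],
    [0,0,-400,0,0],
    [0,0,-400,0,0],
    [0,0,-400,0,0],
    [0,0,-400,0,0],
    [0,0,-400,0,0],
  ],
)

```text
clock: 5.1
tcp_pos: [0.1514, 0.1248, 0.7371]
orientation: [-0.027, 2.951, 0.104]
ft_force: [0.7, -0.0, -0.0]
gripper_width: -0.001
gripper_force: 0.0
```

```bash
python3 st.py
```

```text
[ 0.412 -0.249  0.535 -0.02   2.654 -1.196] [0.1514 0.1248 0.7371] [[-0.982, -0.025, 0.186], [-0.012, 0.997, 0.071], [-0.188, 0.068, -0.98]]
```

>>> jog_arm(
  targets=[
    [0,-60,0,0,0],
    [0,-120,0,0,0],
    [0,-200,-300,0,0],
    [0,-200,-400,0,0],
    [0,-200,-400,0,0],
    [0,-200,-400,0,0],
    [0,-200,-400,0,0],
    [0,-200,-400,0,0],
  ],
)

```text
clock: 5.9
tcp_pos: [0.1904, 0.0415, 0.7403]
orientation: [-0.022, 2.912, 0.086]
ft_force: [-0.8, -0.3, -0.3]
gripper_width: -0.001
gripper_force: 0.0
```

>>> jog_arm(
  targets=[
    [0,0,-400,0,0],
    [0,0,-400,0,0],
    [0,0,-400,0,0],
    [0,0,-400,0,0],
    [0,0,-400,0,0],
    [0,0,-400,0,0],
    [0,0,-400,0,0],
    [0,0,-400,0,0],
  ],
)

```text
clock: 6.7
tcp_pos: [0.1881, 0.076, 0.7624]
orientation: [-0.021, 2.868, 0.085]
ft_force: [0.4, 0.5, 0.3]
gripper_width: 0.003
gripper_force: 0.0
```

```bash
python3 st.py
```

```text
[ 0.01  -0.219  0.431  0.122  2.654 -1.459] [0.1881 0.076  0.7624] [[-0.963, -0.022, 0.268], [-0.006, 0.998, 0.06], [-0.269, 0.056, -0.962]]
```

>>> jog_arm(
  targets=[
    [0,0,-400,0,0],
    [0,0,-400,0,0],
    [0,0,-400,0,0],
    [0,0,-400,0,0],
    [0,0,-400,0,0],
    [0,0,-400,0,0],
    [0,0,-400,0,0],
    [0,0,-400,0,0],
  ],
)

```text
clock: 7.5
tcp_pos: [0.1603, 0.1014, 0.7758]
orientation: [-0.02, 2.824, 0.091]
ft_force: [0.4, 0.1, -0.3]
gripper_width: -0.002
gripper_force: 0.0
```

>>> jog_arm(
  targets=[
    [0,-30,-400,0,0],
    [0,-60,-400,0,0],
    [0,-60,-400,0,0],
    [0,-60,-400,0,0],
    [0,-60,-400,0,0],
    [0,-60,-400,0,0],
    [0,-60,-400,0,0],
    [0,-60,-400,0,0],
  ],
)

```text
clock: 8.3
tcp_pos: [0.12, 0.096, 0.7831]
orientation: [-0.019, 2.778, 0.097]
ft_force: [-0.7, -0.3, 0.4]
gripper_width: 0.001
gripper_force: 0.0
```

>>> jog_arm(
  targets=[
    [0,-30,-400,0,0],
    [0,-60,-400,0,0],
    [0,-60,-400,0,0],
    [0,-60,-400,0,0],
    [0,-60,-400,0,0],
    [0,-60,-400,0,0],
    [0,-60,-400,0,0],
    [0,-60,-400,0,0],
  ],
)

```text
clock: 9.1
tcp_pos: [0.0885, 0.0746, 0.7923]
orientation: [-0.018, 2.727, 0.113]
ft_force: [0.7, 0.6, 0.1]
gripper_width: -0.004
gripper_force: 0.0
```

```bash
python3 st.py
```

```text
[ 0.963 -0.278  0.367 -0.644  2.654 -1.252] [0.0885 0.0746 0.7923] [[-0.916, -0.029, 0.4], [0.004, 0.997, 0.082], [-0.401, 0.076, -0.913]]
```

```bash
cat > go.py <<'E'
import sys
from h import *
s=ctrl.sense();R=Ro.from_rotvec(s['orientation']).as_matrix()
def w(X,Y,Z): return np.array([.5406+X-.0201*Y,-.0499+.0201*X+Y,Z])
p=np.array(eval(sys.argv[1])); print('world',p.round(4),'tool shift mm',(R.T@(p-s['tcp_pos'])*1e3).round(1))
E
python3 go.py "[.48,.098,.42]"; python3 go.py "[.505,.102,.361]"
```

```text
world [0.48  0.098 0.42 ] tool shift mm [-209.3  -16.5  498.3]
world [0.505 0.102 0.361] tool shift mm [-208.6  -17.8  562.5]
```

>>> jog_arm(
  targets=[
    [-20,0,45,0,0],
    [-40,0,90,0,0],
    [-60,0,135,0,0],
    [-80,0,180,0,0],
    [-100,-5,225,0,0],
    [-120,-5,270,0,0],
    [-140,-10,315,0,0],
    [-160,-10,360,0,0],
  ],
)

```text
clock: 9.9
tcp_pos: [0.2692, 0.0853, 0.6269]
orientation: [-0.011, 2.727, 0.112]
ft_force: [0.2, -0.1, -0.0]
gripper_width: 0.001
gripper_force: 0.0
```

```bash
python3 st.py;python3 go.py "[.48,.098,.42]"
```

```text
[ 0.027 -0.495  1.083  0.082  2.137 -1.492] [0.2692 0.0853 0.6269] [[-0.916, -0.024, 0.4], [0.009, 0.997, 0.08], [-0.401, 0.077, -0.913]]
world [0.48  0.098 0.42 ] tool shift mm [-110.1   -8.3  274.2]
```

>>> jog_arm(
  targets=[
    [-20,0,45,0,0],
    [-40,0,90,0,40],
    [-60,-5,135,0,80],
    [-80,-5,180,0,100],
    [-95,-8,225,0,100],
    [-110,-8,270,0,100],
    [-110,-8,275,0,100],
    [-110,-8,275,0,100],
  ],
)

```text
clock: 10.7
tcp_pos: [0.4786, 0.1006, 0.4182]
orientation: [-0.017, 2.733, 0.113]
ft_force: [0.3, -0.0, 0.8]
gripper_width: 1.0
gripper_force: 0.0
```

```bash
python3 st.py;python3 go.py "[.505,.102,.361]"
python3 - <<'E'
from h import *
a=snap("scene","s1");b=snap("top","t1")
f=lambda i,x,y:cv2.resize(i[y:y+150,x:x+130],None,fx=3,fy=3,interpolation=cv2.INTER_CUBIC)
cv2.imwrite('pics/c1.png',np.hstack([f(a,220,120),f(b,220,110)])[:,:,::-1])
E
```

```text
[ 0.052 -0.306  1.442  0.061  1.595 -1.517] [0.4786 0.1006 0.4182] [[-0.919, -0.028, 0.394], [0.005, 0.997, 0.082], [-0.395, 0.077, -0.915]]
world [0.505 0.102 0.361] tool shift mm [-1.7 -3.7 62.9]
```

View pics/c1.png

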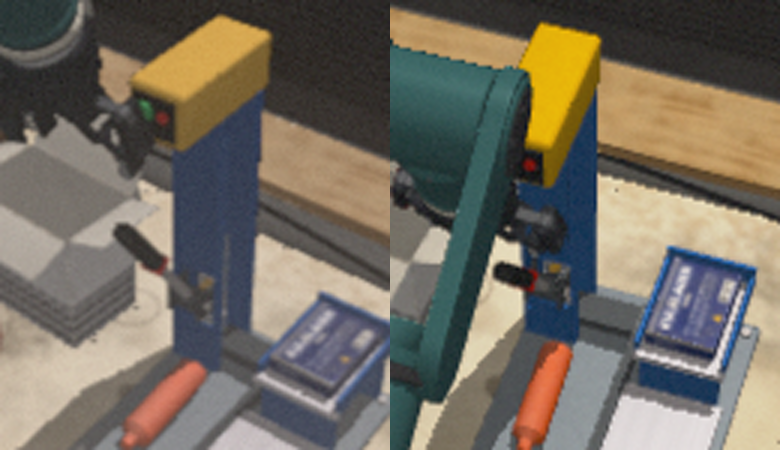

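The gripper sits open above and in front of the lever: right finger at (125,140) in the scene half and (545,225) in the top half. The handle end is at (118,228) / (497,272), unmoved. I'll descend along the fingers.

```bash
python3 go.py "[.545,.110,.270]"
```

```text
world [0.545 0.11  0.27 ] tool shift mm [  0.8  -4.7 167.3]
```

>>> jog_arm(
  targets=[
    [0,-4,40,0,100],
    [0,-4,80,0,100],
    [0,-4,110,0,100],
    [0,-4,130,0,100],
    [0,-4,150,0,100],
    [0,-4,165,0,100],
    [0,-4,165,0,100],
  ],
)

```text
clock: 11.5
tcp_pos: [0.5443, 0.1108, 0.2698]
orientation: [-0.019, 2.728, 0.114]
ft_force: [0.4, 0.6, -1.5]
gripper_width: 1.0
gripper_force: 0.0
```

```bash
python3 st.py
python3 - <<'E'
from h import *
a=snap("scene","s2");b=snap("top","t2")
f=lambda i,x,y:cv2.resize(i[y:y+150,x:x+130],None,fx=3,fy=3,interpolation=cv2.INTER_CUBIC)
cv2.imwrite('pics/c2.png',np.hstack([f(a,220,120),f(b,220,110)])[:,:,::-1])
E
```

```text
[ 0.068 -0.183  1.64   0.058  1.269 -1.522] [0.5443 0.1108 0.2698] [[-0.917, -0.03, 0.399], [0.003, 0.997, 0.082], [-0.4, 0.077, -0.913]]
```

View pics/c2.png

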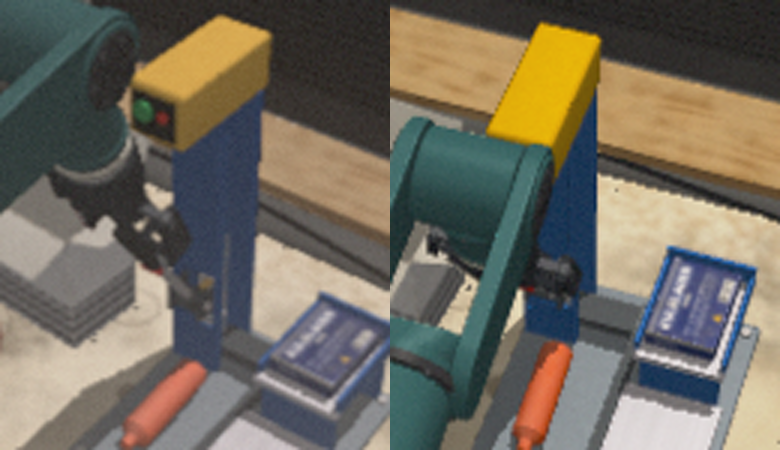

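The fingers straddle the handle at (165,250) in the scene half. Closing.

>>> jog_arm(
  targets=[
    [0,0,0,0,50],
    [0,0,0,0,20],
    [0,0,0,0,10],
    [0,0,0,0,5],
    [0,0,0,0,5],
    [0,0,0,0,5],
  ],
  squeeze=30,
)

```text
clock: 12.2
tcp_pos: [0.5445, 0.1117, 0.2713]
orientation: [-0.02, 2.726, 0.116]
ft_force: [-2.1, 4.8, 3.6]
gripper_width: 0.295
gripper_force: 30.2
```

```bash
python3 st.py
cat > arc.py <<'E'
from h import *
import sys
# lever about pivot, lifter x-z plane, radius from measured TCP
s=ctrl.sense();R=Ro.from_rotvec(s['orientation']).as_matrix()
a=.0201;Rl=Ro.from_euler('z',a).as_matrix();o=np.array([.5406,-.0499,0])
g=Rl.T@(s['tcp_pos']-o); v=g-[.106,.160,.120]
r=np.hypot(v[0],v[2]); th=np.arctan2(-v[0],v[2]); print('lifter',g.round(4),'r',r.round(4),'th',np.degrees(th).round(1),'F',s['ft_force'].round(1),'w',round(s['gripper_width'],3))
for t in map(float,sys.argv[1:]):
    q=np.radians(t); n=np.array([.106-r*np.sin(q),g[1],.120+r*np.cos(q)])
    print(t,(R.T@Rl@(n-g)*1e3).round(0))
E
python3 arc.py 30 26 24 22 37 41 45 48 50 52
```

```text
[ 0.069 -0.184  1.638  0.059  1.27  -1.522] [0.5445 0.1117 0.2713] [[-0.916, -0.031, 0.401], [0.003, 0.996, 0.084], [-0.402, 0.078, -0.912]]
lifter [0.0072 0.1615 0.2713] r 0.1808 th 33.1 F [-2.1  4.8  3.6] w 0.295
30.0 [-10.   0.  -1.]
26.0 [-22.   1.  -2.]
24.0 [-29.   1.  -2.]
22.0 [-35.   1.  -2.]
37.0 [12. -0.  2.]
41.0 [24. -1.  6.]
45.0 [36. -2. 10.]
48.0 [45. -2. 13.]
50.0 [50. -2. 16.]
52.0 [56. -3. 19.]
```

>>> jog_arm(
  targets=[
    [-8,0,-1,0,5],
    [-14,0,-1,0,5],
    [-19,1,-2,0,5],
    [-23,1,-2,0,5],
    [-24,1,-2,0,5],
    [-24,1,-2,0,5],
  ],
)

```text
clock: 12.8
tcp_pos: [0.5648, 0.112, 0.2829]
orientation: [-0.02, 2.728, 0.114]
ft_force: [-6.7, 2.5, 5.2]
gripper_width: 0.293
gripper_force: 29.9
```

```bash
python3 arc.py 26 30 34 38 42 46 48 49 50
```

```text
lifter [0.0275 0.1614 0.2829] r 0.1809 th 25.7 F [-6.7  2.5  5.2] w 0.293
26.0 [ 1. -0.  0.]
30.0 [13. -0.  1.]
34.0 [26. -1.  3.]
38.0 [38. -1.  6.]
42.0 [50. -2.  9.]
46.0 [62. -2. 13.]
48.0 [68. -3. 16.]
49.0 [71. -3. 17.]
50.0 [74. -3. 19.]
```

>>> jog_arm(
  targets=[
    [13,0,1,0,5],
    [26,-1,3,0,5],
    [38,-1,6,0,5],
    [50,-2,9,0,5],
    [60,-2,12,0,5],
    [68,-3,16,0,5],
    [70,-3,17,0,5],
    [70,-3,17,0,5],
  ],
)

```text
clock: 13.6
tcp_pos: [0.5103, 0.1111, 0.2416]
orientation: [-0.02, 2.718, 0.115]
ft_force: [-0.1, 5.3, 5.2]
gripper_width: 0.289
gripper_force: 29.4
```

```bash
python3 arc.py 46 42 38 34 30 26 25 24
cat > tab.py <<'E'
from h import *
# yellow stop strip: mask in both views, triangulate the ends -> table height
import sys
W={}
for n,roi in(("scene",(270,265,330,312)),("top",(275,245,330,290))):
    im=ctrl.read_camera(n); cv2.imwrite(f"pics/tab_{n}.png",im[:,:,::-1])
    h=cv2.cvtColor(im,cv2.COLOR_RGB2HSV); m=cv2.inRange(h,(18,110,80),(35,255,255))
    k=np.zeros_like(m);x0,y0,x1,y1=roi;k[y0:y1,x0:x1]=m[y0:y1,x0:x1]
    c=max(cv2.findContours(k,cv2.RETR_EXTERNAL,cv2.CHAIN_APPROX_NONE)[0],key=cv2.contourArea)
    mo=cv2.moments(k,True); W[n]=(n,mo['m10']/mo['m00'],mo['m01']/mo['m00']); print(W[n],int(mo['m00']))
p,e=tri(W["scene"],W["top"]); print('strip centre',p.round(4),'err',round(e,4))
for n in W:
    f=lambda h:proj(n,[.5406-.0775-0,-.0499-.0015,.035+h])[0]
    print(n,'h from row',round(float(np.interp(-W[n][2],[-f(0)[1],-f(.09)[1]],[0,.09])),4))
E
python3 tab.py
```

```text
lifter [-0.027   0.1616  0.2416] r 0.1802 th 47.6 F [-0.1  5.3  5.2] w 0.289
46.0 [-5.  0. -2.]
42.0 [-16.   1.  -6.]
38.0 [-28.   1. -10.]
34.0 [-41.   2. -12.]
30.0 [-53.   2. -14.]
26.0 [-66.   3. -15.]
25.0 [-69.   3. -15.]
24.0 [-72.   3. -15.]
('scene', 291.6363636363636, 286.79545454545456) 88
('top', 302.5357142857143, 274.15714285714284) 140
strip centre [ 0.4647 -0.0521  0.0674] err 0.0028
scene h from row 0.0338
top h from row 0.0316
```

```bash
cat > tab2.py <<'E'
from h import *
import sys
def cen(n,f):
    im=cv2.imread(f); h=cv2.cvtColor(im,cv2.COLOR_BGR2HSV); m=cv2.inRange(h,(18,110,80),(35,255,255))
    x0,y0,x1,y1=dict(scene=(270,250,330,312),top=(275,235,330,290))[n];k=np.zeros_like(m);k[y0:y1,x0:x1]=m[y0:y1,x0:x1]
    mo=cv2.moments(k,True); return n,mo['m10']/mo['m00'],mo['m01']/mo['m00'],mo['m00']
for a,b in(("scene0","top0"),("s2","t2"),("tab_scene","tab_top")):
    A,B=cen("scene",f"pics/{a}.png"),cen("top",f"pics/{b}.png"); p,e=tri(A[:3],B[:3]); print(np.round(A[1:],1),np.round(B[1:],1),p.round(4),round(e,4))
E
python3 tab2.py
python3 -c "
from h import *
for n in('scene','top'):
  for h in(.012,.024,.036,.048,.06):print(n,h,proj(n,[.463,-.051,.035+h]).round(1))"
```

```text
[292.2 289.7  80. ] [301.2 275.8 128. ] [ 0.4764 -0.0454  0.0357] 0.0052
[291.9 289.8  93. ] [302.1 276.2 143. ] [ 0.4689 -0.0501  0.0471] 0.0039
[291.6 286.8  88. ] [302.5 274.2 140. ] [ 0.4647 -0.0521  0.0674] 0.0028
scene 0.012 [[290.5 291.6]]
scene 0.024 [[290.6 289.1]]
scene 0.036 [[290.6 286.5]]
scene 0.048 [[290.7 283.9]]
scene 0.06 [[290.8 281.3]]
top 0.012 [[302.1 277.4]]
top 0.024 [[302.2 275.5]]
top 0.036 [[302.3 273.6]]
top 0.048 [[302.4 271.6]]
top 0.06 [[302.5 269.7]]
```

>>> jog_arm(
  targets=[
    [-14,1,-5,0,5],
    [-27,1,-9,0,5],
    [-40,2,-12,0,5],
    [-53,2,-14,0,5],
    [-62,3,-15,0,5],
    [-67,3,-15,0,5],
    [-68,3,-15,0,5],
    [-68,3,-15,0,5],
  ],
)

```text
clock: 14.5
tcp_pos: [0.564, 0.112, 0.2807]
orientation: [-0.02, 2.727, 0.113]
ft_force: [-5.9, 3.7, 6.8]
gripper_width: 0.291
gripper_force: 35.5
```

```bash
python3 arc.py 26 30 34 38 42 46 48 49 50
```

```text
lifter [0.0267 0.1614 0.2807] r 0.1793 th 26.3 F [-5.9  3.7  6.8] w 0.291
26.0 [-1.  0. -0.]
30.0 [12. -0.  1.]
34.0 [24. -1.  3.]
38.0 [36. -1.  5.]
42.0 [48. -2.  9.]
46.0 [60. -2. 13.]
48.0 [66. -3. 16.]
49.0 [69. -3. 17.]
50.0 [71. -3. 18.]
```

>>> jog_arm(
  targets=[
    [-3,0,-1,0,5],
    [-4,0,-1,0,5],
    [10,0,1,0,5],
    [24,-1,2,0,5],
    [38,-1,5,0,5],
    [50,-2,9,0,5],
    [62,-2,14,0,5],
    [68,-3,16,0,5],
  ],
)

```text
clock: 15.3
tcp_pos: [0.5111, 0.111, 0.2402]
orientation: [-0.02, 2.717, 0.115]
ft_force: [12.2, 5.7, 10.9]
gripper_width: 0.293
gripper_force: 30.2
```

>>> jog_arm(
  targets=[
    [2,0,1,0,5],
    [2,0,1,0,5],
  ],
)

```text
clock: 15.5
tcp_pos: [0.5112, 0.1111, 0.2403]
orientation: [-0.019, 2.713, 0.116]
ft_force: [7.6, 5.0, 5.2]
gripper_width: 0.287
gripper_force: 29.8
```

```bash
python3 arc.py 46 42 38 34 30 26 25 24; python3 tab.py; python3 tab2.py|tail -1
```

```text
lifter [-0.0262  0.1615  0.2403] r 0.1788 th 47.7 F [7.6 5.  5.2] w 0.287
46.0 [-5.  0. -2.]
42.0 [-17.   1.  -6.]
38.0 [-29.   1.  -9.]
34.0 [-41.   2. -12.]
30.0 [-53.   2. -14.]
26.0 [-66.   3. -14.]
25.0 [-69.   3. -14.]
24.0 [-72.   3. -14.]
('scene', 292.44303797468353, 284.32911392405066) 79
('top', 301.68992248062017, 271.74418604651163) 129
strip centre [ 0.475  -0.0468  0.0639] err 0.0049
scene h from row 0.0451
top h from row 0.0464
[292.4 284.3  79. ] [301.7 271.7 129. ] [ 0.475  -0.0468  0.0639] 0.0049
```

Run:
```python
from h import *
w=lambda X,Y,Z:[.5406+X-.0201*Y,-.0499+.0201*X+Y,Z]
out=[]
for n,x,y in(("scene",270,225),("top",280,190)):
    im=cv2.imread(f"pics/tab_{n}.png"); c=cv2.resize(im[y:y+80,x:x+65],None,fx=6,fy=6,interpolation=cv2.INTER_CUBIC)
    out.append(c)
    P={k:proj(n,w(*p))[0] for k,p in dict(shL=(.069,.045,.092),shR=(.069,-.051,.092),t48L=(.065,.055,.078),t48R=(.065,-.055,.078),t36R=(.065,-.055,.066),f48L=(-.075,.055,.078),f48R=(-.075,-.055,.078)).items()}
    print(n,{k:((v-[x,y])*6).round(0).tolist() for k,v in P.items()})
cv2.imwrite('pics/c3.png',np.hstack(out))
```

```text
scene {'shL': [211.0, 129.0], 'shR': [367.0, 206.0], 't48L': [190.0, 144.0], 't48R': [368.0, 233.0], 't36R': [366.0, 248.0], 'f48L': [37.0, 307.0], 'f48R': [222.0, 409.0]}
top {'shL': [135.0, 231.0], 'shR': [309.0, 277.0], 't48L': [114.0, 247.0], 't48R': [312.0, 300.0], 't36R': [311.0, 312.0], 'f48L': [34.0, 462.0], 'f48R': [241.0, 520.0]}
```

View pics/c3.png

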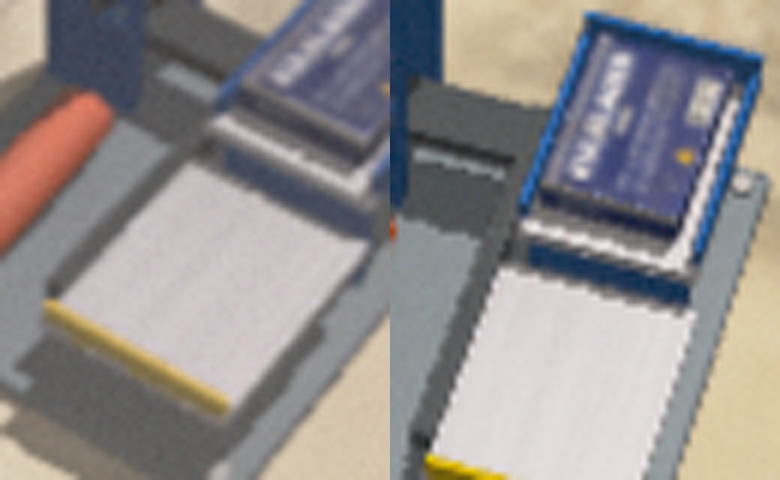

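The crop shows the table's back edge about 35 to 40 px (at 6x zoom) below the shelf's front edge: scene (368,240) against (362,205), top (695,312) against (690,272). That matches lift 0.036, with one stroke to 0.048 and one more to 0.060. I'll do one stroke and check again.

>>> jog_arm(
  targets=[
    [-14,1,-5,0,5],
    [-27,1,-9,0,5],
    [-40,2,-12,0,5],
    [-53,2,-14,0,5],
    [-62,3,-15,0,5],
    [-68,3,-15,0,5],
    [-72,3,-15,0,5],
    [-72,3,-15,0,5],
  ],
)

```text
clock: 16.4
tcp_pos: [0.5665, 0.112, 0.28]
orientation: [-0.019, 2.728, 0.113]
ft_force: [-7.4, 2.3, 8.0]
gripper_width: 0.29
gripper_force: 36.6
```

```bash
python3 arc.py 26 30 34 38 42 46 48 49 50
```

```text
lifter [0.0292 0.1614 0.28  ] r 0.1775 th 25.7 F [-7.4  2.3  8. ] w 0.29
26.0 [ 1. -0.  0.]
30.0 [13. -0.  1.]
34.0 [26. -1.  3.]
38.0 [38. -1.  5.]
42.0 [50. -2.  9.]
46.0 [61. -2. 13.]
48.0 [67. -3. 16.]
49.0 [70. -3. 17.]
50.0 [73. -3. 18.]
```

>>> jog_arm(
  targets=[
    [14,0,1,0,5],
    [28,-1,3,0,5],
    [40,-1,6,0,5],
    [52,-2,9,0,5],
    [62,-2,13,0,5],
    [70,-3,17,0,5],
    [72,-3,17,0,5],
    [72,-3,17,0,5],
  ],
)

```text
clock: 17.2
tcp_pos: [0.5128, 0.1111, 0.2392]
orientation: [-0.018, 2.71, 0.116]
ft_force: [9.8, 4.7, 5.1]
gripper_width: 0.287
gripper_force: 30.0
```

```bash
python3 arc.py 46 42 38 34 30 26 25 24; python3 tab.py
python3 - <<'E'
import cv2,numpy as np
out=[]
for n,x,y in(("scene",270,225),("top",280,190)):
    im=cv2.imread(f"pics/tab_{n}.png"); out.append(cv2.resize(im[y:y+80,x:x+65],None,fx=6,fy=6,interpolation=cv2.INTER_CUBIC))
cv2.imwrite('pics/c4.png',np.hstack(out))
E
```

```text
lifter [-0.0246  0.1616  0.2392] r 0.1768 th 47.6 F [9.8 4.7 5.1] w 0.287
46.0 [-5.  0. -2.]
42.0 [-16.   1.  -6.]
38.0 [-28.   1.  -9.]
34.0 [-40.   2. -12.]
30.0 [-52.   2. -13.]
26.0 [-65.   3. -14.]
25.0 [-68.   3. -14.]
24.0 [-71.   3. -14.]
('scene', 292.36, 282.04) 100
('top', 301.8098591549296, 270.0) 142
strip centre [ 0.4742 -0.047   0.0757] err 0.0044
scene h from row 0.0557
top h from row 0.0571
```

View pics/c4.png

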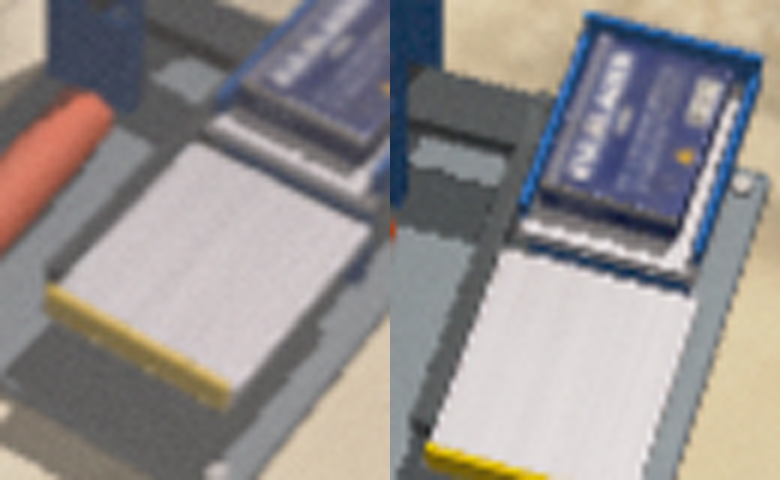

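The table's back edge is now about 23 px below the shelf edge in both views: scene (370,228) against (362,205), top (693,295) against (690,272). A thin blue face still shows, so lift is about 0.048 and one stroke remains.

>>> jog_arm(
  targets=[
    [-14,1,-5,0,5],
    [-27,1,-9,0,5],
    [-40,2,-12,0,5],
    [-53,2,-14,0,5],
    [-62,3,-15,0,5],
    [-68,3,-15,0,5],
    [-72,3,-15,0,5],
    [-72,3,-15,0,5],
  ],
)

```text
clock: 18.1
tcp_pos: [0.5674, 0.1121, 0.2782]
orientation: [-0.02, 2.728, 0.112]
ft_force: [-6.3, 3.2, 7.3]
gripper_width: 0.291
gripper_force: 37.2
```

```bash
python3 arc.py 26 30 34 38 42 46 48 49 50
```

```text
lifter [0.0301 0.1614 0.2782] r 0.1755 th 25.6 F [-6.3  3.2  7.3] w 0.291
26.0 [ 1. -0.  0.]
30.0 [13. -0.  1.]
34.0 [25. -1.  3.]
38.0 [37. -1.  5.]
42.0 [49. -2.  9.]
46.0 [61. -2. 13.]
48.0 [66. -3. 15.]
49.0 [69. -3. 17.]
50.0 [72. -3. 18.]
```

>>> jog_arm(
  targets=[
    [14,0,1,0,5],
    [28,-1,3,0,5],
    [40,-1,6,0,5],
    [52,-2,9,0,5],
    [62,-2,13,0,5],
    [70,-3,17,0,5],
    [72,-3,17,0,5],
    [72,-3,17,0,5],
  ],
)

```text
clock: 18.9
tcp_pos: [0.5141, 0.1112, 0.2377]
orientation: [-0.017, 2.709, 0.116]
ft_force: [13.1, 5.3, 5.8]
gripper_width: 0.29
gripper_force: 30.0
```

```bash
python3 arc.py 46 ; python3 tab.py
python3 - <<'E'
import cv2,numpy as np
out=[]
for n,x,y in(("scene",270,225),("top",280,190)):
    im=cv2.imread(f"pics/tab_{n}.png"); out.append(cv2.resize(im[y:y+80,x:x+65],None,fx=6,fy=6,interpolation=cv2.INTER_CUBIC))
cv2.imwrite('pics/c5.png',np.hstack(out))
E
```

```text
lifter [-0.0232  0.1616  0.2377] r 0.1748 th 47.7 F [13.1  5.3  5.8] w 0.29
46.0 [-5.  0. -2.]
('scene', 292.6511627906977, 279.1511627906977) 86
('top', 301.59285714285716, 267.89285714285717) 140
strip centre [ 0.4761 -0.0458  0.0857] err 0.0056
scene h from row 0.0689
top h from row 0.07
```

View pics/c5.png

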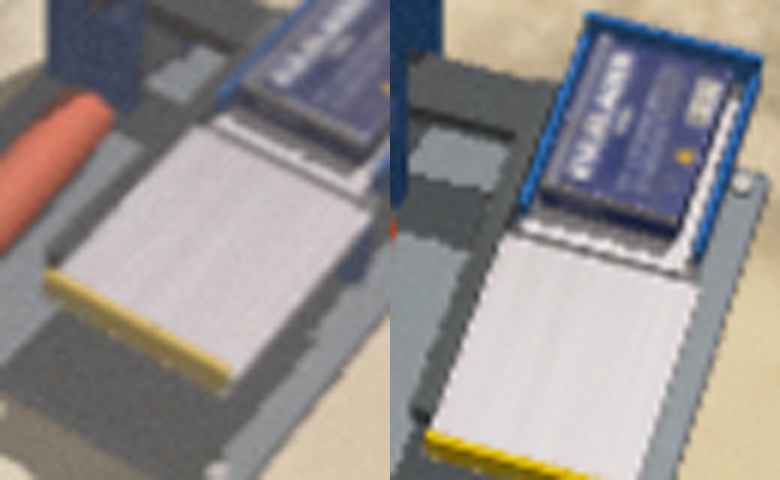

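The table is now level with the shelf. No blue face shows, only a thin gap line from (205,125) to (368,210) in the scene half and from (520,235) to (697,285) in the top half. I'll release and retreat along the fingers, and measure the box.

>>> jog_arm(
  targets=[
    [-3,0,0,0,60],
    [-3,0,0,0,100],
    [-3,0,0,0,100],
    [-3,0,-30,0,100],
    [-3,0,-70,0,100],
    [-3,0,-110,0,60],
    [-3,0,-140,0,0],
    [-3,0,-150,0,0],
  ],
)

```text
clock: 19.8
tcp_pos: [0.4515, 0.0982, 0.3737]
orientation: [-0.019, 2.721, 0.114]
ft_force: [0.3, 0.1, 0.6]
gripper_width: 0.515
gripper_force: 0.0
```

```bash
python3 tab.py; python3 st.py
python3 - <<'E'
from h import *
S=lambda u,v:("scene",u/6+270,v/6+225)
T=lambda u,v:("top",(u-390)/6+280,v/6+190)
Q={'FL':(S(243,88),T(540,195)),'FR':(S(352,148),T(680,232)),'BL':(None,T(598,38)),'BR':(None,T(733,78))}
Rl=Ro.from_euler('z',.0201).as_matrix();o=np.array([.5406,-.0499,0]);L=lambda p:(Rl.T@(p-o)).round(4)
for k,(a,b) in Q.items():
    if a: p,e=tri(a,b); print(k,'tri',L(p),round(e,4), 'sc@.116',L(plane(*a,.116)))
    print(k,'top@.116',L(plane(*b,.116)))
a,b=S(212,122),T(520,225); p,e=tri(a,b);print('shelf FL',L(p),e)
a,b=S(362,203),T(688,272); p,e=tri(a,b);print('shelf FR',L(p),e)
E
```

```text
('scene', 292.8777777777778, 279.5888888888889) 90
('top', 302.3921568627451, 268.437908496732) 153
strip centre [ 0.4725 -0.0493  0.0898] err 0.0051
scene h from row 0.0669
top h from row 0.0667
[ 0.049 -0.392  1.598  0.063  1.517 -1.525] [0.4518 0.0983 0.371 ] [[-0.915, -0.03, 0.402], [0.004, 0.997, 0.082], [-0.403, 0.077, -0.912]]
FL tri [0.0847 0.0393 0.1108] 0.0068 sc@.116 [0.084  0.0358 0.116 ]
FL top@.116 [0.0776 0.0399 0.116 ]
FR tri [ 0.0704 -0.0381  0.1264] 0.0003 sc@.116 [ 0.0794 -0.0336  0.116 ]
FR top@.116 [ 0.0776 -0.0369  0.116 ]
BL top@.116 [0.1883 0.0398 0.116 ]
BR top@.116 [ 0.1844 -0.0377  0.116 ]
shelf FL [0.0739 0.0484 0.0905] 0.002020680538540545
shelf FR [ 0.0765 -0.044   0.0833] 0.0007098844361237512
```

```bash
python3 go.py "[.46,-.047,.34]"; python3 go.py "[.674,-.047,.20]"; python3 go.py "[.674,-.047,.15]"
```

```text
world [ 0.46  -0.047  0.34 ] tool shift mm [   4.4 -147.4   19.6]
world [ 0.674 -0.047  0.2  ] tool shift mm [-135.1 -164.6  233.2]
world [ 0.674 -0.047  0.15 ] tool shift mm [-114.9 -168.4  278.8]
```

>>> jog_arm(
  targets=[
    [0,-50,5,0,0],
    [4,-100,15,0,0],
    [4,-140,20,0,0],
    [-15,-150,60,0,0],
    [-45,-155,100,0,0],
    [-75,-158,145,0,0],
    [-105,-162,190,0,0],
    [-135,-165,233,0,0],
  ],
)

```text
clock: 20.7
tcp_pos: [0.6641, -0.0472, 0.1985]
orientation: [-0.018, 2.733, 0.116]
ft_force: [1.0, -0.2, 0.6]
gripper_width: 0.001
gripper_force: 0.0
```

```bash
python3 st.py; python3 go.py "[.674,-.047,.148]"; python3 go.py "[.674,-.047,.136]"
python3 - <<'E'
from h import *
a=snap("scene","s6");b=snap("top","t6")
f=lambda i,x,y:cv2.resize(i[y:y+150,x:x+130],None,fx=3,fy=3,interpolation=cv2.INTER_CUBIC)
cv2.imwrite('pics/c6.png',np.hstack([f(a,250,160),f(b,250,150)])[:,:,::-1])
E
```

```text
[-0.237  0.109  1.497  0.19   1.164 -1.863] [ 0.6641 -0.0472  0.1985] [[-0.919, -0.029, 0.394], [0.004, 0.996, 0.084], [-0.395, 0.078, -0.915]]
world [ 0.674 -0.047  0.148] tool shift mm [10.9 -4.1 50.1]
world [ 0.674 -0.047  0.136] tool shift mm [15.6 -5.  61.1]
```

View pics/c6.png

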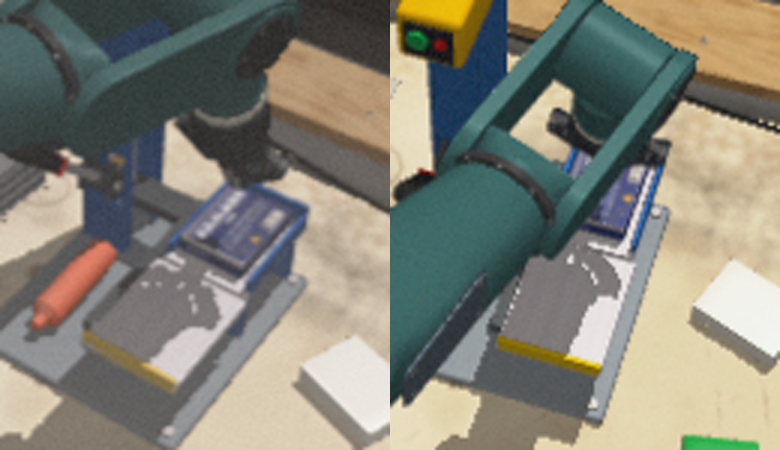

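The arm is over the box: shut fingertips at about (245,180) in the scene half, box unmoved between its guides, lever and mast clear. I'll descend to contact.

>>> jog_arm(
  targets=[
    [10,-4,40,0,0],
    [12,-4,52,0,0],
    [14,-5,57,0,0],
    [15,-5,60,0,0],
    [15,-5,60,0,0],
  ],
)

```text
clock: 21.3
tcp_pos: [0.6746, -0.0474, 0.1452]
orientation: [-0.019, 2.724, 0.113]
ft_force: [-0.5, -0.1, -0.2]
gripper_width: -0.002
gripper_force: 0.0
```

```bash
python3 go.py "[.672,-.047,.130]"; python3 st.py
```

```text
world [ 0.672 -0.047  0.13 ] tool shift mm [ 8.5 -0.7 12.8]
[-0.233  0.161  1.551  0.2    1.051 -1.884] [ 0.6746 -0.0474  0.1452] [[-0.915, -0.03, 0.402], [0.003, 0.997, 0.082], [-0.403, 0.076, -0.912]]
```

>>> jog_arm(
  targets=[
    [2,0,4,0,0],
    [3,0,6,0,0],
    [3,0,7,0,0],
    [3,0,7,0,0],
  ],
)

```text
clock: 21.7
tcp_pos: [0.6746, -0.0467, 0.136]
orientation: [-0.019, 2.727, 0.114]
ft_force: [0.1, -0.2, 0.3]
gripper_width: 0.002
gripper_force: 0.0
```

>>> jog_arm(
  targets=[
    [1,0,2,0,0],
    [1,0,3,0,0],
    [1,0,3,0,0],
  ],
)

```text
clock: 22.0
tcp_pos: [0.676, -0.0467, 0.1348]
orientation: [-0.019, 2.723, 0.113]
ft_force: [-0.7, 0.4, 4.7]
gripper_width: 0.0
gripper_force: 2.2
```

>>> jog_arm(
  targets=[
    [1,0,2,0,0],
    [1,0,3,0,0],
    [1,0,3,0,0],
  ],
)

```text
clock: 22.3
tcp_pos: [0.6778, -0.0467, 0.1345]
orientation: [-0.019, 2.718, 0.111]
ft_force: [-1.3, -0.3, 9.4]
gripper_width: 0.001
gripper_force: 5.1
```

Run:
```python
from h import *
s=ctrl.sense();R=Ro.from_rotvec(s['orientation']).as_matrix()
for d in(20,60,100,130,136): print(d,(R.T@np.array([-d,-d*.0201,0])).round(1))
print('down1',R.T@[0,0,-1])
```

```text
20 [18.2  0.2 -8.2]
60 [ 54.7   0.6 -24.6]
100 [ 91.2   1.  -41. ]
130 [118.6   1.3 -53.3]
136 [124.1   1.4 -55.7]
down1 [ 0.40931465 -0.07539058  0.90927322]
```

>>> jog_arm(
  targets=[
    [5,0,-2,0,0],
    [14,0,-6,0,0],
    [23,0,-10,0,0],
    [32,0,-14,0,0],
    [41,0,-18,0,0],
    [50,1,-22,0,0],
    [55,1,-24,0,0],
    [55,1,-24,0,0],
  ],
)

```text
clock: 23.1
tcp_pos: [0.6181, -0.0476, 0.1345]
orientation: [-0.019, 2.716, 0.111]
ft_force: [1.1, -0.2, 8.5]
gripper_width: 0.005
gripper_force: 4.2
```

```bash
cat > box.py <<'E'
from h import *
# dark-blue carton's green/white-free mask is partly hidden; report the blob box in both views
Rl=Ro.from_euler('z',.0201).as_matrix();o=np.array([.5406,-.0499,0])
for n in("scene","top"):
    im=ctrl.read_camera(n); cv2.imwrite(f"pics/box_{n}.png",im[:,:,::-1])
E
python3 box.py; python3 st.py; python3 -c "
from h import *
f=lambda i,x,y:cv2.resize(i[y:y+150,x:x+130],None,fx=3,fy=3,interpolation=cv2.INTER_CUBIC)
cv2.imwrite('pics/c7.png',np.hstack([f(cv2.imread('pics/box_scene.png'),250,160),f(cv2.imread('pics/box_top.png'),250,150)]))"
```

```text
[-0.26   0.044  1.703  0.218  1.013 -1.925] [ 0.6182 -0.0476  0.1345] [[-0.912, -0.03, 0.41], [0.004, 0.997, 0.081], [-0.411, 0.075, -0.909]]
```

View pics/c7.png

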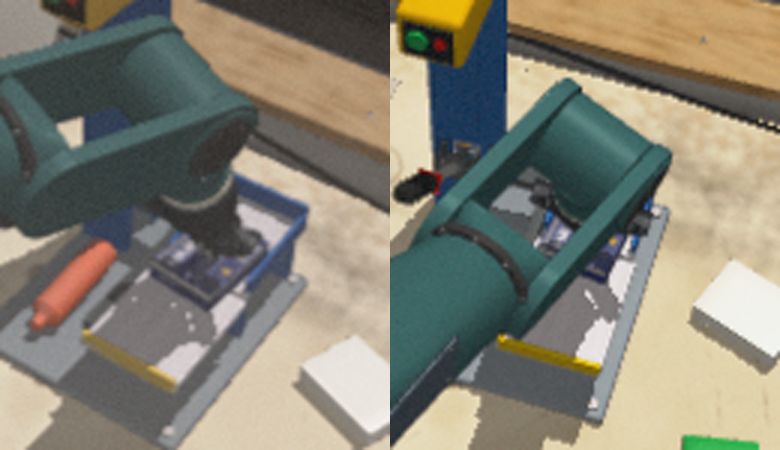

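The box followed the fingers by about 60 mm: its front edge is now on the table at about (205,300) in the scene half, still straight. I'll continue about 73 mm with a little more downward push for the 2 mm step.

>>> jog_arm(
  targets=[
    [5,0,-2,0,0],
    [14,0,-5,0,0],
    [24,0,-9,0,0],
    [34,0,-13,0,0],
    [44,0,-17,0,0],
    [54,1,-21,0,0],
    [63,1,-25,0,0],
    [67,1,-27,0,0],
  ],
)

```text
clock: 24.0
tcp_pos: [0.5457, -0.0487, 0.1322]
orientation: [-0.019, 2.716, 0.11]
ft_force: [1.7, 0.7, 6.5]
gripper_width: 0.001
gripper_force: 3.9
```

```bash
python3 st.py; python3 -c "
from h import *
print(ctrl.sense()['ft_force'])"
```

```text
[-0.307 -0.117  1.863  0.237  1.024 -1.977] [ 0.5457 -0.0487  0.1322] [[-0.912, -0.03, 0.41], [0.003, 0.997, 0.08], [-0.411, 0.075, -0.909]]
[1.65618964 0.66167115 6.47451774]
```

>>> jog_arm(
  targets=[
    [-3,0,-7,0,0],
    [-12,2,-27,0,0],
    [-25,4,-60,0,0],
    [-30,6,-105,0,0],
    [-30,6,-150,0,0],
    [-30,6,-200,0,0],
    [-30,6,-245,0,0],
    [-30,6,-290,0,0],
  ],
)

```text
clock: 24.8
tcp_pos: [0.453, -0.066, 0.4058]
orientation: [-0.019, 2.728, 0.114]
ft_force: [0.2, -0.3, 0.6]
gripper_width: 0.005
gripper_force: 0.0
```

```bash
python3 box.py
python3 - <<'E'
from h import *
Rl=Ro.from_euler('z',.0201).as_matrix();o=np.array([.5406,-.0499,0]);L=lambda p:(Rl.T@(p-o))
w=lambda X,Y,Z:Rl@np.array([X,Y,Z])+o
print(ctrl.sense()['tcp_pos'])
for n in("scene","top"):
    im=cv2.imread(f"pics/box_{n}.png"); h=cv2.cvtColor(im,cv2.COLOR_BGR2HSV)
    roi=np.zeros(im.shape[:2],np.uint8); cv2.fillConvexPoly(roi,np.array([proj(n,w(*c))[0] for c in((-.068,.058,.1),(-.068,-.062,.1),(.066,-.062,.1),(.066,.058,.1))]).astype(int),1)
    for lo in((100,60,0),(100,90,0)):
        m=cv2.inRange(h,lo,(135,255,200))*roi
        m=cv2.morphologyEx(m,cv2.MORPH_CLOSE,np.ones((5,5)))
        c=max(cv2.findContours(m,0,2)[0],key=cv2.contourArea); r=cv2.minAreaRect(c)
        P=np.array([L(plane(n,*q,.114)) for q in cv2.boxPoints(r)]); print(n,cv2.contourArea(c),'corners',P[:,:2].round(3).tolist(),'mean',P.mean(0).round(4))
E
```

```text
[ 0.45407582 -0.06673431  0.41292344]
scene 12.0 corners [[-0.029, 0.019], [0.002, 0.018], [-0.001, 0.008], [-0.032, 0.01]] mean [-0.0152  0.0138  0.114 ]Traceback (most recent call last):
  File "<stdin>", line 11, in <module>
ValueError: max() iterable argument is empty
```

>>> jog_arm(
  targets=[
    [40,0,-20,0,0],
    [80,40,-40,0,0],
    [110,85,-50,0,0],
    [130,130,-50,0,0],
    [140,175,-50,0,0],
    [140,220,-50,0,0],
    [140,270,-50,0,0],
    [140,320,-50,0,0],
  ],
)

```text
clock: 25.7
tcp_pos: [0.2973, 0.2148, 0.4156]
orientation: [-0.018, 2.725, 0.113]
ft_force: [1.2, 0.1, -0.0]
gripper_width: 0.002
gripper_force: 0.0
```

>>> jog_arm(
  targets=[
    [20,45,0,0,0],
    [40,90,0,0,0],
    [40,140,0,0,0],
    [40,180,0,0,0],
    [40,180,0,0,0],
  ],
)

```text
clock: 26.2
tcp_pos: [0.2552, 0.3974, 0.4095]
orientation: [-0.029, 2.732, 0.107]
ft_force: [-0.5, -0.6, 0.1]
gripper_width: 0.001
gripper_force: 0.0
```

```bash
cat > chk.py <<'E'
from h import *
Rl=Ro.from_euler('z',.0201).as_matrix();o=np.array([.5406,-.0499,0]);L=lambda p:(Rl.T@(p-o))
w=lambda X,Y,Z:Rl@np.array([X,Y,Z])+o
print(ctrl.sense()['tcp_pos'])
for n in("scene","top"):
    im=cv2.imread(f"pics/box_{n}.png"); h=cv2.cvtColor(im,cv2.COLOR_BGR2HSV)
    roi=np.zeros(im.shape[:2],np.uint8); cv2.fillConvexPoly(roi,np.array([proj(n,w(*c))[0] for c in((-.068,.06,.1),(-.068,-.06,.1),(.12,-.06,.1),(.12,.06,.1))]).astype(int),1)
    for v in(100,130):
        m=cv2.inRange(h,(0,0,0),(180,255,v))*roi
        m=cv2.morphologyEx(m,cv2.MORPH_CLOSE,np.ones((5,5))); m=cv2.morphologyEx(m,cv2.MORPH_OPEN,np.ones((9,9)))
        cs=cv2.findContours(m,0,2)[0]
        if not cs: print(n,v,'none'); continue
        c=max(cs,key=cv2.contourArea); r=cv2.minAreaRect(c)
        P=np.array([L(plane(n,*q,.114)) for q in cv2.boxPoints(r)]); print(n,v,cv2.contourArea(c),P[:,:2].round(3).tolist(),'mean',P.mean(0)[:2].round(4))
    # brightness profiles along lifter x on the box/table middle line
    for y in(-.045,0.0,):
        print(n,y,[(round(x,3),*h[tuple(proj(n,w(x,y,.09 if y else .114))[0].round().astype(int)[::-1])].tolist()) for x in np.arange(-.08,.09,.008)])
E
python3 box.py; python3 chk.py
```

```text
[0.25590014 0.39366376 0.41166724]
scene 100 none
scene 130 1004.5 [[-0.058, 0.053], [0.088, 0.066], [0.054, -0.063], [-0.081, -0.066]] mean [ 0.0008 -0.0026]
scene -0.045 [(np.float64(-0.08), 175, 17, 91), (np.float64(-0.072), 20, 107, 117), (np.float64(-0.064), 21, 129, 178), (np.float64(-0.056), 11, 22, 199), (np.float64(-0.048), 0, 11, 204), (np.float64(-0.04), 0, 13, 200), (np.float64(-0.032), 3, 14, 202), (np.float64(-0.024), 176, 11, 193), (np.float64(-0.016), 177, 12, 196), (np.float64(-0.008), 171, 9, 194), (np.float64(-0.0), 173, 12, 194), (np.float64(0.008), 170, 12, 197), (np.float64(0.016), 170, 8, 193), (np.float64(0.024), 0, 12, 197), (np.float64(0.032), 177, 12, 195), (np.float64(0.04), 176, 11, 194), (np.float64(0.048), 176, 10, 195), (np.float64(0.056), 0, 8, 194), (np.float64(0.064), 176, 9, 191), (np.float64(0.072), 170, 13, 119), (np.float64(0.08), 168, 11, 113), (np.float64(0.088), 111, 66, 89)]
scene 0.0 [(np.float64(-0.08), 21, 137, 168), (np.float64(-0.072), 8, 20, 191), (np.float64(-0.064), 4, 15, 120), (np.float64(-0.056), 138, 15, 87), (np.float64(-0.048),
[... 1549 characters left out ...]
18), (np.float64(-0.064), 9, 12, 148), (np.float64(-0.056), 140, 7, 104), (np.float64(-0.048), 140, 29, 80), (np.float64(-0.04), 118, 82, 112), (np.float64(-0.032), 115, 88, 131), (np.float64(-0.024), 118, 78, 130), (np.float64(-0.016), 118, 72, 139), (np.float64(-0.008), 115, 68, 138), (np.float64(-0.0), 117, 71, 140), (np.float64(0.008), 120, 56, 141), (np.float64(0.016), 117, 54, 138), (np.float64(0.024), 118, 53, 143), (np.float64(0.032), 125, 35, 145), (np.float64(0.04), 120, 55, 130), (np.float64(0.048), 117, 94, 119), (np.float64(0.056), 118, 105, 114), (np.float64(0.064), 173, 11, 209), (np.float64(0.072), 4, 8, 217), (np.float64(0.08), 176, 8, 217), (np.float64(0.088), 10, 11, 215)]
```

```bash
cat > fine.py <<'E'
from h import *
Rl=Ro.from_euler('z',.0201).as_matrix();o=np.array([.5406,-.0499,0])
w=lambda X,Y,Z:Rl@np.array([X,Y,Z])+o
xs=np.arange(-.09,.1,.001)
for n in("scene","top"):
    im=cv2.imread(f"pics/box_{n}.png").astype(np.float32)
    def prof(ys,z):
        v=0
        for y in ys:
            p=proj(n,[w(x,y,z) for x in xs]).astype(np.float32); v=v+cv2.remap(im,p[None,:,0],p[None,:,1],cv2.INTER_LINEAR)[0]
        return v/len(ys)
    g=np.gradient
    for nm,ys,z in(("table",[-.05,-.048,-.046],.090),("boxtop",np.arange(-.02,.021,.005),.114),("boxfoot",np.arange(-.02,.021,.005),.090)):
        v=prof(ys,z); d=g(v.mean(1)); yb=v[:,2]-v[:,0]
        i=[k for k in range(1,len(d)-1) if abs(d[k])>3 and abs(d[k])>=max(abs(d[k-1]),abs(d[k+1]))]
        j=np.argmax(yb); print(n,nm,[(round(xs[k]*1e3),round(float(d[k]),1)) for k in i],'yellow',round(xs[j]*1e3))
    ys=np.arange(-.06,.061,.001); p=proj(n,[w(.02,y,.114) for y in ys]).astype(np.float32)
    v=cv2.remap(im,p[None,:,0],p[None,:,1],cv2.INTER_LINEAR)[0].mean(1); d=g(v); print(n,'y edges',[(round(ys[k]*1e3),round(float(d[k]),1)) for k in np.argsort(-abs(d))[:6]])
E
python3 fine.py
```

```text
scene table [(-64, 11.2), (-59, 7.3), (69, -11.2), (82, -4.7)] yellow -64
scene boxtop [(-80, 10.8), (-66, -10.6), (-56, -5.4), (-45, 4.5), (65, 10.6)] yellow -79
scene boxfoot [(-63, 10.5), (-50, -10.5), (-40, -5.8), (-28, 4.7), (84, 10.7)] yellow -62
scene y edges [(-48, -18.7), (-49, -17.5), (-47, -17.4), (-46, -15.4), (-50, -12.4), (-45, -10.1)]
top table [(-86, 3.4), (-83, -3.1), (-80, 3.6), (-76, -5.3), (-68, 12.8), (-63, 16.0), (64, -15.7), (80, -4.4)] yellow -67
top boxtop [(-81, 15.3), (-77, 15.1), (-66, -13.7), (-55, -9.4), (-46, 7.7), (54, -3.4), (62, 16.2)] yellow -80
top boxfoot [(-68, 14.7), (-63, 14.7), (-54, -12.4), (-42, -9.0), (-33, 8.4), (69, -3.3), (78, 16.8)] yellow -66
top y edges [(-40, -35.6), (54, -34.6), (53, -33.6), (-41, -33.5), (-53, 23.1), (-39, -23.0)]
```

The fingers slipped a little: the box sits about 11 mm behind the table's middle, close to the 14.5 mm limit. I'll go back and draw it about 13 mm more.

```bash
python3 go.py "[.30,-.0,.42]"; python3 go.py "[.42,-.048,.38]";python3 go.py "[.553,-.048,.16]"
```

```text
world [ 0.3  -0.    0.42] tool shift mm [ -43.8 -393.2  -21.2]
world [ 0.42  -0.048  0.38 ] tool shift mm [-137.9 -447.7   59.4]
world [ 0.553 -0.048  0.16 ] tool shift mm [-172.  -467.8  313.4]
```

>>> jog_arm(
  targets=[
    [-5,-50,0,0,0],
    [-10,-100,-5,0,0],
    [-15,-150,-5,0,0],
    [-20,-200,-10,0,0],
    [-25,-250,-15,0,0],
    [-30,-300,-20,0,0],
    [-40,-350,-20,0,0],
    [-45,-395,-20,0,0],
  ],
)

```text
clock: 27.1
tcp_pos: [0.2935, 0.0465, 0.4201]
orientation: [-0.016, 2.727, 0.111]
ft_force: [0.2, -0.9, -0.9]
gripper_width: 0.002
gripper_force: 0.0
```

```bash
python3 go.py "[.42,-.048,.38]";python3 go.py "[.553,-.048,.16]"
```

```text
world [ 0.42  -0.048  0.38 ] tool shift mm [-100.3 -100.7   79.6]
world [ 0.553 -0.048  0.16 ] tool shift mm [-134.  -121.   333.6]
```

>>> jog_arm(
  targets=[
    [-30,-30,20,0,0],
    [-70,-55,50,0,0],
    [-90,-62,95,0,0],
    [-100,-65,140,0,0],
    [-106,-68,185,0,0],
    [-112,-70,230,0,0],
    [-120,-73,275,0,0],
    [-125,-75,315,0,0],
  ],
)

```text
clock: 27.9
tcp_pos: [0.5362, -0.0022, 0.1736]
orientation: [-0.015, 2.731, 0.112]
ft_force: [1.0, -0.7, -0.4]
gripper_width: -0.0
gripper_force: 0.0
```

>>> jog_arm(
  targets=[
    [0,0,0,0,0],
  ],
)

```text
clock: 28.0
tcp_pos: [0.5334, -0.0015, 0.1679]
orientation: [-0.015, 2.744, 0.116]
ft_force: [-1.6, 0.9, -0.1]
gripper_width: 0.001
gripper_force: 0.0
```

```bash
python3 go.py "[.553,-.048,.14]"
```

```text
world [ 0.553 -0.048  0.14 ] tool shift mm [ -7.6 -49.1  29.3]
```

>>> jog_arm(
  targets=[
    [-5,-30,0,0,0],
    [-9,-49,5,0,0],
    [-8,-49,20,0,0],
    [-8,-49,28,0,0],
    [-8,-49,30,0,0],
    [-8,-49,30,0,0],
  ],
)

```text
clock: 28.6
tcp_pos: [0.557, -0.0474, 0.148]
orientation: [-0.018, 2.73, 0.113]
ft_force: [0.4, -0.2, 0.2]
gripper_width: -0.0
gripper_force: 0.0
```

```bash
python3 go.py "[.553,-.048,.1325]"
```

```text
world [ 0.553  -0.048   0.1325] tool shift mm [ 9.9 -1.7 12.5]
```

>>> jog_arm(
  targets=[
    [5,-1,8,0,0],
    [8,-1,12,0,0],
    [9,-1,14,0,0],
    [9,-1,14,0,0],
  ],
)

```text
clock: 29.0
tcp_pos: [0.5555, -0.0472, 0.1323]
orientation: [-0.019, 2.728, 0.113]
ft_force: [-0.0, 1.1, 4.4]
gripper_width: 0.0
gripper_force: 2.0
```

>>> jog_arm(
  targets=[
    [1,0,2,0,0],
    [1,0,2,0,0],
  ],
)

```text
clock: 29.2
tcp_pos: [0.5566, -0.0473, 0.1319]
orientation: [-0.019, 2.724, 0.112]
ft_force: [-2.0, -0.1, 9.7]
gripper_width: 0.002
gripper_force: 4.2
```

>>> jog_arm(
  targets=[
    [3,0,-1,0,0],
    [6,0,-2,0,0],
    [9,0,-3,0,0],
    [12,0,-5,0,0],
    [14,0,-6,0,0],
    [14,0,-6,0,0],
  ],
)

```text
clock: 29.8
tcp_pos: [0.5416, -0.0479, 0.132]
orientation: [-0.018, 2.723, 0.111]
ft_force: [0.2, 0.2, 8.2]
gripper_width: -0.0
gripper_force: 3.8
```

>>> jog_arm(
  targets=[
    [-3,0,-7,0,0],
    [-12,2,-27,0,0],
    [-25,4,-60,0,0],
    [-20,6,-105,0,0],
    [0,6,-150,0,0],
    [20,30,-195,0,0],
    [50,60,-240,0,0],
    [80,90,-280,0,0],
  ],
)

```text
clock: 30.6
tcp_pos: [0.3694, 0.0086, 0.3488]
orientation: [-0.016, 2.731, 0.113]
ft_force: [0.6, 0.5, 0.1]
gripper_width: 0.002
gripper_force: 0.0
```

>>> jog_arm(
  targets=[
    [20,45,0,0,0],
    [40,90,0,0,0],
    [60,140,0,0,0],
    [70,190,0,0,0],
    [70,240,0,0,0],
    [70,290,0,0,0],
    [70,340,0,0,0],
    [70,390,0,0,0],
  ],
)

```text
clock: 31.4
tcp_pos: [0.2946, 0.3812, 0.3484]
orientation: [-0.021, 2.731, 0.113]
ft_force: [1.6, -1.3, 0.7]
gripper_width: 0.001
gripper_force: 0.0
```

>>> jog_arm(
  targets=[
    [0,40,0,0,0],
    [0,60,0,0,0],
    [0,60,0,0,0],
  ],
)

```text
clock: 31.7
tcp_pos: [0.2935, 0.4409, 0.3513]
orientation: [-0.023, 2.734, 0.11]
ft_force: [-0.1, -0.7, -0.8]
gripper_width: -0.001
gripper_force: 0.0
```

```bash
python3 box.py; python3 fine.py; python3 st.py
```

```text
scene table [(-64, 10.8), (69, -11.3), (82, -4.3)] yellow -64
scene boxtop [(-81, 8.3), (-74, -7.2), (-68, -6.2), (-59, 4.8), (55, 12.9)] yellow -79
scene boxfoot [(-64, 8.1), (-57, -8.3), (-41, 5.0), (74, 12.1)] yellow -62
scene y edges [(-50, -19.6), (-51, -17.8), (-49, -17.0), (-52, -15.0), (46, -14.6), (45, -14.3)]
top table [(-86, 3.4), (-80, 6.5), (-75, -5.8), (-69, 12.5), (-63, 16.2), (7, 3.0), (64, -15.6), (80, -4.3)] yellow -67
top boxtop [(-87, -4.2), (-81, 13.9), (-69, -9.0), (-59, 6.9), (42, -3.7), (46, 3.4), (56, 20.5)] yellow -79
top boxfoot [(-79, 4.0), (-74, -3.9), (-68, 14.1), (-55, -9.1), (-47, 6.7), (-45, 6.5), (62, 4.6), (71, 20.5)] yellow -66
top y edges [(54, -35.1), (53, -34.4), (-43, -32.3), (-44, -29.4), (-53, 23.1), (-42, -22.9)]
[ 1.049 -0.143  1.442 -0.307  1.56  -0.576] [0.2941 0.4384 0.3525] [[-0.918, -0.029, 0.395], [0.003, 0.997, 0.08], [-0.396, 0.075, -0.915]]
```

```bash
python3 -c "
from rig import ctrl
print(ctrl.sign_off())"
```

```text
the job is handed in; nothing more can be done
None
```

The job is handed in: I pumped the lift table four strokes to shelf level, drew the bearing box onto it and took the hand away. My last camera measurement put the box within about 4 mm of the table's middle in both directions, but the sign-off returned no verdict.

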